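# Put away the microscope optics

### The job

Tidy up the optics left on the microscope bench: stand the two objectives in the two round wells of the rack, one to a well, the two eyepieces in the two-bay tray, one to a bay, and the filter cube in the small square tray. Set each one down gently, upright as it stands now and resting flat on the floor of its place, and let go of it. Leave the oil bottle standing where it is.

Things in the scene. Friction and masses are not known exactly. Their poses are not given: they have to be found in the camera images.
- objective_long_mid (a point): The longer microscope objective, standing on its flat foot: a steel barrel 30 mm in diameter and 42 mm tall with a brass nose tapering above it to a 13 mm tip, 54 mm tall in all, about 110 g. The point is on its axis half-way up, 27 mm above its foot. Its z axis points up out of its top; it stands upright at every start.
- objective_short_mid (a point): The shorter microscope objective, same build: steel barrel 30 mm in diameter and 36 mm tall, brass tapering nose, 44 mm tall in all, about 110 g. The point is on its axis half-way up, 22 mm above its foot. Its z axis points up out of its top; it stands upright at every start.
- eyepiece_wide_mid (a point): The wider eyepiece, standing on its tube like a mushroom: steel tube 30 mm in diameter for the lowest 18 mm, above it a black round head 40 mm in diameter and 26 mm tall with a lens on top; 44 mm tall in all, about 90 g. The point is on its axis half-way up, 22 mm above its foot. Its z axis points up out of its top; it stands upright at every start.
- eyepiece_narrow_mid (a point): The narrower eyepiece, same build: steel tube 28 mm in diameter for the lowest 18 mm, black head 34 mm in diameter and 26 mm tall; 44 mm tall in all, about 90 g. The point is on its axis half-way up, 22 mm above its foot. Its z axis points up out of its top; it stands upright at every start.
- filter_cube_mid (a point): The filter cube: an aluminium block 40 mm along its x axis, 30 mm along its y axis, 42 mm tall, with a round dark-rimmed window on top, about 120 g; lies at any yaw. The point is its centre, 21 mm above its underside. Its z axis points up out of its top; it stands upright at every start.
- well_rack: Rack for the objectives: a grey plastic plate 75 mm (its x) by 135 mm (its y), 12 mm tall, fixed to the bench, with two round wells 46 mm in diameter and 8 mm deep (floor 4 mm above the bench) centred at y = -32 mm and y = +32 mm in its frame. Origin: centre of its underside, on the bench.
- bay_tray: Tray for the eyepieces: a grey plastic open tray 70 mm (its x) by 130 mm (its y), walls 5 mm thick with rims 12 mm above the bench (partition 11 mm), floor 5 mm above the bench, fixed; one partition makes two bays 60 mm (x) by 57.5 mm (y), centred at y = -31 mm and y = +31 mm in its frame. Origin: centre of its underside, on the bench.
- square_tray: Tray for the filter cube: a grey plastic open tray 74 mm square with a single compartment 64 mm square, walls 5 mm thick and 12 mm tall, floor 5 mm above the bench, fixed. Origin: centre of its underside, on the bench.
- oil_bottle_mid (a point): A small amber immersion-oil bottle, 36 mm in diameter and 60 mm tall, about 80 g, standing loose among the optics; not to be moved. The point is on its axis half-way up, 30 mm above the bench.
Not all that is in view belongs to the job. Leave any purple or red look-alike of the part that bears objective_long_mid alone. What is shaped like the part that bears filter_cube_mid but red is not meant.

How it is judged:
By the outcome, as a careful person would: the job done as asked, in the order asked, and still so for the second after the job is handed in, with the robot touching nothing.
It also fails if it takes over 120 s, if anything falls off the work surface, if the arm or the gripper's body presses on something with over 40 N, if the wrist force passes 120 N, or if a joint passes its speed limit or range.

### The arm

A 7-joint arm with a two-finger parallel gripper is mounted at the origin on the work surface. World frame = base frame: x ahead of the robot, y to its left, z up, the work surface at z = 0. Lengths are in m, angles in rad, forces in N, time in s.
With the tool pointing down it reaches from about 0.4 to 0.85 m from the base axis. Payload 10.4 kg.
Tool frame: the origin (TCP) lies midway between the tips of the shut fingers; the grasp point (between the pads) lies 19 mm behind it; z points along the fingers, y is the line along which they close (so a half turn about z gives the same grasp; the last joint's range is limited). The gripper opens to 85 mm and grips with 20 to 120 N. Pads are 22 mm wide; open, the fingers measure 114 mm over their backs; the gripper's body (76 mm by 85 mm) begins 54 mm behind the grasp point. The pads swing forward as they close: fully open they stand 13 mm farther back than shut.
Start: joints at [-1.332, 0.332, -0.065, 1.46, 0.022, 1.35, -0.088], TCP at [0.162, 0.604, 0.231] pointing down, gripper open.
Joint ranges: [-2.6, 2.6], [-0.5, 2.12], [-1.47, 1.34], [0.16, 2.42], [-1.27, 4.41], [0.06, 2.06], [-2.6, 2.6]. Speed limits (rad/s): [2.22, 2.22, 2.79, 2.79, 3.14, 3.14, 3.14].

### API

Orientations are given as a 3x3 rotation matrix whose columns are the frame's x, y, z axes.
In Python, from plant import bot gives the robot as it stands.
- The arm moves only by the tool step_arm, never from a script. Its argument "plan" is a list of rows, each a list of 3 entries, a list of its own where there are three numbers: the shift along the world's x, y, z each as a share of 0.02 m, from -1 to 1, then the turn, a rotation vector about the world's x, y, z each as a share of 4 degrees, from -1 to 1, then the opening, from 0 (shut) to 1 (fully open). A call has 1 to 8 rows; each row shifts and turns the commanded pose from where the row before left it; what a row does not reach is not made up. A row lasts 1/10 s, in which the tool goes at most 50 mm and 8.59 degrees, less where a joint would pass 70% of its speed; a pose out of reach is approached as far as the arm can. A call with a number of a shift or a turn outside -1 to 1 is refused whole. A call with a gripper value outside its range is refused whole. The fingers move at their own pace and stop on an object; "newtons" is the grip in N (left out, the last holds). Time passes only in rows, so rows that do not move let the fingers close. It gives the time, the measured TCP pose, the force, the opening and the grip force at its end, in the units of the state.
- bot.get_obs(): the state, without advancing time (a new reading comes with each control period).
- bot.get_image(name): name is "side" or "top"; returns the picture (420x560x3 uint8, red, green, blue); there is no depth.
- bot.get_calibration(name): a dict with "fovy" (degrees; the focal length in pixels is half the picture's height over the tangent of half this angle, whatever the lens; pixels are square), "cx", "cy" (the principal point, pixels), "k1" (the pictures are not rectified: a ray, as slopes to the right and down, at radius r is drawn at 1 + k1 r^2 times it, then the intrinsics apply), "xyz" and "attitude" of the camera in the world. Camera axes: x right, y up, looking along -z (the intrinsics and any distortion apply to the point x, -y, -z); pixel columns grow to the right and rows downward; lengths in m; the calibration is good to about 2 mm. A picture is of the moment at which its call begins. get_calibration takes no time and is no camera call.
- bot.job_done(): hands the job in; it is judged then, once.
Trained networks look in the newest picture that a camera, given by its name, has taken for a name from the list of things; names that differ only in an ending like _2 or _b are one class to them, and where a whole thing is asked for, a point or a joint stands for the part that bears it (a point fixed in the world has none). Each returns a list of dicts, best first, with "score" (0 to 1); they miss things now and then, are a little off and sometimes report something else, mostly with a low value. They report only what shows in the picture. A call takes as long as a camera call. They do not tell look-alikes from the thing itself.
- bot.cut_out(query, camera): "mask" (420x560 bool, what is visible of it).
- bot.pinpoint(query, camera): "location" ([x, y, z] in m, in the coordinates of the camera as it stood for that picture, good to about 4 mm: a listed point, or the origin of a listed thing).
The state is a dict: "time_s": time; "q": joint angles; "joint_velocities": joint speeds; "tau": joint torques, N m; "ee_pos": TCP position; "orientation": TCP orientation; "ft_force": force on the tool from outside, world axes, zero at the start; "moment": the same for the moment, N m; "width": finger opening in m; "grasp_force": force on a finger pad.
Only numpy, scipy, OpenCV 4.12 (cv2) and the standard library are available. Lean on these libraries where they do the work, as an engineer would, in place of code of your own. Each camera call takes 0.05 s, during which the arm holds its last target. There are 200 camera calls.

## Working session

There is one attempt and no reset: what is moved stays moved. The work goes in short steps, Python scripts to look and compute and a tool call to move; the robot and the scene stay as the last step left them, time stands still between calls to the robot, and variables do not carry over. Pictures are saved under pics/ and viewed, at most 14 in all, crops included, and the job is handed in when it is done.

Besides the shell and the picture viewer there is one more tool, called after "Emit:" as name([rows], argument=value, ...), one row to a line, values as JSON. step_arm: Moves the arm, as the interface text tells. Shift numbers are shares of 0.02 m and turn numbers shares of 4 degrees, none past 1 either way. Its arguments: {"type":"object","properties":{"plan":{"type":"array","items":{"type":"array"}},"newtons":{"type":"number"}},"required":["plan"]}

```bash
ls; mkdir -p pics; cat > h.py <<'E'
import numpy as np, cv2
from plant import bot
def cal(n):
    c=bot.get_calibration(n); f=210/np.tan(np.radians(c['fovy'])/2)
    return c,f,np.array(c['xyz']),np.array(c['attitude'])
def ray(n,u,v):
    c,f,p,R=cal(n)
    K=np.array([[f,0,c['cx']],[0,f,c['cy']],[0,0,1]])
    s=cv2.undistortPoints(np.array([[[u,v]]],float),K,np.array([c['k1'],0,0,0.]))[0,0]
    return p,R@np.array([s[0],-s[1],-1])
def onz(n,u,v,z):
    p,d=ray(n,u,v); return p+d*(z-p[2])/d[2]
def proj(n,X):
    c,f,p,R=cal(n); q=R.T@(np.array(X)-p); s=np.array([q[0],-q[1]])/-q[2]
    s=s*(1+c['k1']*(s@s)); return s*f+[c['cx'],c['cy']]
def world(n,l):
    c,f,p,R=cal(n); return p+R@np.array(l)
def shot(n,name):
    im=bot.get_image(n); cv2.imwrite(f'pics/{name}.png',im[:,:,::-1]); return im
names="objective_long_mid objective_short_mid eyepiece_wide_mid eyepiece_narrow_mid filter_cube_mid well_rack bay_tray square_tray oil_bottle_mid".split()
E
python3 - <<'E'
from h import *
np.set_printoptions(precision=4,suppress=True)
for n in('top','side'):
    shot(n,n+'0'); c=cal(n); print(n,c[0],c[1])
    for q in names:
        for d in bot.pinpoint(q,n):
            w=world(n,d['location']); print(q,round(d['score'],2),w,proj(n,w).round())
o=bot.get_obs(); print(o['time_s'],o['ee_pos'],o['orientation'],o['width'])
E
```

```text
pics
top {'fovy': 49.38004629903507, 'cx': 276.0614807362228, 'cy': 210.80536647007375, 'k1': -0.0862322199513519, 'xyz': array([ 0.3718, -0.0099,  1.3007]), 'attitude': array([[ 0.0037,  0.992 , -0.1265],
       [-0.9999,  0.0051,  0.0104],
       [ 0.0109,  0.1265,  0.9919]])} 456.7822430628207
objective_long_mid 0.58 [0.4425 0.0083 0.0244] [265. 243.]
objective_long_mid 0.54 [0.4671 0.0749 0.0266] [241. 235.]
objective_long_mid 0.52 [0.3685 0.0966 0.0249] [233. 270.]
objective_long_mid 0.26 [0.538  0.3886 0.0032] [133. 210.]
objective_short_mid 0.58 [0.4682 0.0763 0.027 ] [240. 234.]
objective_short_mid 0.43 [ 0.4813 -0.203   0.0254] [340. 230.]
eyepiece_wide_mid 0.49 [0.5848 0.1126 0.027 ] [228. 193.]
eyepiece_wide_mid 0.39 [ 0.4866 -0.2069  0.0267] [341. 228.]
eyepiece_narrow_mid 0.56 [0.4765 0.1758 0.0236] [205. 231.]
filter_cube_mid 0.58 [ 0.5818 -0.1389  0.02  ] [317. 195.]
filter_cube_mid 0.51 [ 0.3742 -0.1811  0.0216] [332. 268.]
well_rack 0.98 [ 0.5372  0.3898 -0.0009] [133. 210.]
bay_tray 0.57 [0.6981 0.0057 0.0025] [266. 156.]
square_tray 0.69 [ 0.5345 -0.3625 -0.0018] [
[... 534 characters left out ...]
218.]
objective_short_mid 0.63 [ 0.482  -0.2066  0.0252] [299. 281.]
eyepiece_wide_mid 0.52 [0.583  0.1138 0.0253] [294. 178.]
eyepiece_narrow_mid 0.72 [0.4755 0.1777 0.0201] [246. 174.]
filter_cube_mid 0.97 [ 0.3784 -0.183   0.0197] [246. 288.]
filter_cube_mid 0.74 [ 0.5805 -0.1348  0.0202] [331. 247.]
well_rack 0.93 [0.535  0.3908 0.0003] [247. 133.]
bay_tray 0.77 [ 0.6982  0.0033 -0.0002] [355. 203.]
bay_tray 0.59 [ 0.4799 -0.2026  0.0241] [297. 281.]
square_tray 0.88 [ 0.5383 -0.3626  0.0014] [356. 343.]
oil_bottle_mid 0.65 [ 0.4732 -0.0679  0.03  ] [274. 235.]
1.0 [0.1617 0.6037 0.2313] [[-0.9659  0.2588  0.    ]
 [ 0.2588  0.9659  0.0001]
 [ 0.      0.0001 -1.    ]] 0.08520004700536025
```

```bash
python3 - <<'E'
import cv2
a=cv2.imread('pics/top0.png')[130:310,100:420]; cv2.imwrite('pics/tc.png',cv2.resize(a,(800,450),interpolation=cv2.INTER_CUBIC))
a=cv2.imread('pics/side0.png')[110:380,180:430]; cv2.imwrite('pics/sc.png',cv2.resize(a,None,fx=2.2,fy=2.2,interpolation=cv2.INTER_CUBIC))
E
```

```text
(no output)
```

View pics/tc.png

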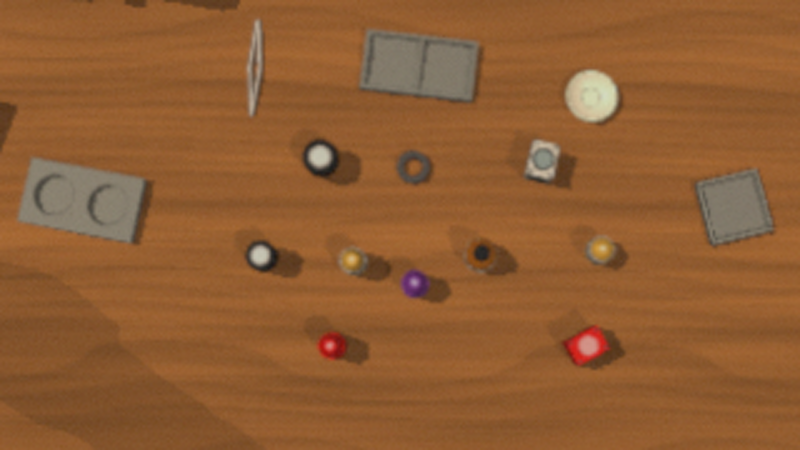

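View pics/sc.png

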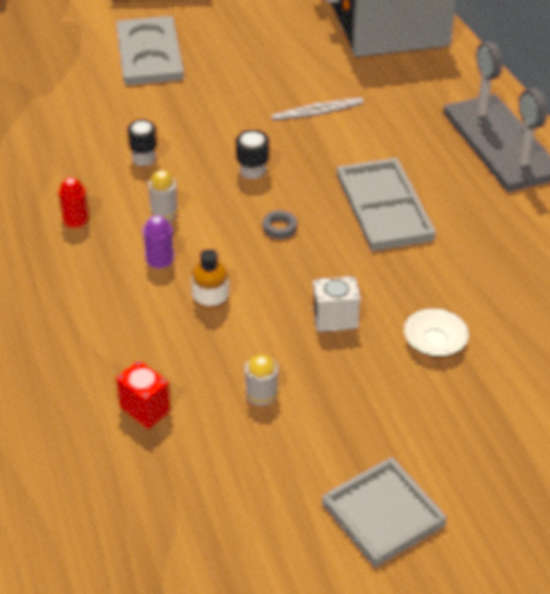

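Top crop: the steel/brass objectives are at crop (352,260) and (601,249). The purple one at (415,284) and the red one at (332,345) are look-alikes. The black-headed eyepieces are at (320,157), wide, and (262,256), narrow. The aluminium cube is at (543,160), and the red cube at (588,345) is not meant. The bottle is at (481,255). These match the brass-nosed and aluminium parts in the enlarged side crop. Next I'll refine the yaws and centres.

```bash
python3 - <<'E'
from h import *
np.set_printoptions(precision=4,suppress=True)
for n in('top','side'):
  shot(n,n+'1')
  for q,z in (('well_rack',.012),('bay_tray',.012),('square_tray',.012),('filter_cube_mid',.042),('objective_long_mid',.027),('objective_short_mid',.022),('eyepiece_wide_mid',.03),('eyepiece_narrow_mid',.03)):
    for d in bot.cut_out(q,n):
        m=d['mask'].astype(np.uint8)
        c=max(cv2.findContours(m,cv2.RETR_EXTERNAL,cv2.CHAIN_APPROX_NONE)[0],key=cv2.contourArea)
        P=np.array([onz(n,*p[0],z)[:2] for p in c],np.float32)
        r=cv2.minAreaRect(P*1000); print(n,q,round(d['score'],2),np.array(r[0]).round(1),np.array(r[1]).round(1),round(r[2],1), 'px',c.mean((0)).round())
E
```

```text
top well_rack 0.89 [538.1 389.9] [137.8  74.3] 81.0 px [[132. 210.]]
top bay_tray 0.91 [698.2   2.8] [132.5  74.3] 82.7 px [[268. 155.]]
top square_tray 0.95 [ 534.2 -357.5] [78.9 81.2] 12.4 px [[393. 212.]]
top filter_cube_mid 0.7 [ 376.  -182.3] [34.2 47. ] 26.4 px [[334. 268.]]
top filter_cube_mid 0.49 [ 579.8 -136.9] [33.2 48.3] 75.8 px [[317. 194.]]
top objective_long_mid 0.54 [375.4  95.4] [30.3 33.3] 0.3 px [[233. 268.]]
top objective_long_mid 0.51 [467.1  73. ] [25.3 25.2] 0.7 px [[242. 234.]]
top objective_short_mid 0.42 [468.9  71.9] [28.1 28.1] 0.3 px [[242. 234.]]
top objective_short_mid 0.41 [ 483.5 -200.1] [27.8 34.3] 44.7 px [[339. 229.]]
top objective_short_mid 0.3 [ 534.1 -356.1] [76.1 78.7] 14.0 px [[393. 212.]]
top eyepiece_wide_mid 0.53 [583.9 111. ] [40.1 36.7] 0.9 px [[229. 193.]]
top eyepiece_narrow_mid 0.64 [474.7 176.2] [30.8 36.5] 0.3 px [[204. 232.]]
side well_rack 0.85 [536.1 379.3] [153.3  76.1] 79.6 px [[248. 133.]]
side bay_tray 0.91 [695.5  -3.5] [146.   77.5] 83.9 px [[355. 202.]]
side square_tray 0.86 [ 532.2 -365.3] [78.4 80.4] 13.9 px [[354. 342.]]
side filter_cube_mid 0.94 [ 372.3 -202.8] [49.5 64.6] 27.9 px [[245. 289.]]
side filter_cube_mid 0.87 [ 574.6 -157.3] [65.4 37.7] 68.4 px [[333. 248.]]
side filter_cube_mid 0.67 [463.7  54. ] [77.8 28. ] 74.6 px [[254. 199.]]
side objective_long_mid 0.72 [441.9   2.3] [78.3 29.8] 73.8 px [[252. 220.]]
side objective_long_mid 0.54 [467.8  71.6] [78.9 28.5] 74.6 px [[254. 199.]]
side objective_long_mid 0.48 [373.3  92.7] [81.7 28.4] 77.9 px [[213. 202.]]
side objective_short_mid 0.67 [ 481.4 -204.6] [58.2 30.1] 69.8 px [[299. 282.]]
side objective_short_mid 0.6 [476.8 -59.8] [85.9 37.5] 71.7 px [[275. 236.]]
side eyepiece_wide_mid 0.62 [581.  102.6] [88. 40.] 70.1 px [[295. 179.]]
side eyepiece_narrow_mid 0.76 [470.7 168.5] [84.  37.7] 74.3 px [[245. 174.]]
```

Emit:
step_arm([
  [[0.6, -1, 0], [0, 0, -0.875], 0.8],
  [[0.6, -1, 0], [0, 0, -0.875], 0.8],
  [[0.6, -1, 0], [0, 0, -0.875], 0.8],
  [[0.6, -1, 0], [0, 0, -0.875], 0.8],
  [[0.6, -1, 0], [0, 0, -0.875], 0.8],
  [[0.6, -1, 0], [0, 0, -0.875], 0.8],
  [[0.6, -1, 0], [0, 0, -0.875], 0.8],
  [[0.6, -1, 0], [0, 0, -0.875], 0.8],
], newtons=30)

```text
time_s: 2.7
ee_pos: [0.2583, 0.4428, 0.2315]
orientation: [[-0.729, 0.684, 0.0], [0.684, 0.729, 0.0], [0.0, 0.0, -1.0]]
ft_force: [-0.4, 0.7, 0.1]
width: 0.0683
grasp_force: 0.0
```

Emit:
step_arm([
  [[0.6, -1, 0], [0, 0, -0.875], 0.8],
  [[0.6, -1, 0], [0, 0, -0.875], 0.8],
  [[0.6, -1, 0], [0, 0, -0.875], 0.8],
  [[0.6, -1, 0], [0, 0, -0.875], 0.8],
  [[0.6, -1, 0], [0, 0, -0.875], 0.8],
  [[0.6, -1, 0], [0, 0, -0.875], 0.8],
  [[0.6, -1, 0], [0, 0, -0.875], 0.8],
  [[0.6, -1, 0], [0, 0, -0.875], 0.8],
])

```text
time_s: 3.5
ee_pos: [0.3547, 0.282, 0.2314]
orientation: [[-0.321, 0.947, 0.0], [0.947, 0.321, 0.0], [0.0, 0.0, -1.0]]
ft_force: [0.2, 0.1, -0.0]
width: 0.0682
grasp_force: 0.0
```

```bash
python3 - <<'E'
from h import *
np.set_printoptions(precision=4,suppress=True)
for u,v in((121.6,208),(143.6,211.6)): print(onz('top',u,v,.008))
for x in((.542,.4215,.012),(.532,.3585,.012)): print(proj('top',x))
o=bot.get_obs(); print(o['q'],o['ee_pos'])
E
```

```text
[0.5426 0.4204 0.008 ]
[0.5325 0.356  0.008 ]
[120.7758 208.0179]
[142.3286 211.5944]
[-1.011  -0.0612  0.2303  1.9014  0.0145  1.2997 -0.4586] [0.3547 0.282  0.2314]
```

Emit:
step_arm([
  [[0.5, -1, -0.4], [0, 0, -0.87], 0.8],
  [[0.5, -1, -0.4], [0, 0, -0.87], 0.8],
  [[0.5, -1, -0.4], [0, 0, -0.87], 0.8],
  [[0.5, -1, -0.4], [0, 0, -0.87], 0.8],
  [[0.5, -1, -0.4], [0, 0, -0.87], 0.8],
  [[0.5, -1, -0.4], [0, 0, -0.87], 0.8],
  [[0.5, -1, -0.4], [0, 0, -0.87], 0.8],
  [[0.5, -1, -0.4], [0, 0, -0.87], 0.8],
])

```text
time_s: 4.3
ee_pos: [0.4346, 0.122, 0.1667]
orientation: [[0.159, 0.987, 0.0], [0.987, -0.159, -0.0], [0.0, 0.0, -1.0]]
ft_force: [0.1, 0.9, 0.2]
width: 0.068
grasp_force: 0.0
```

Emit:
step_arm([
  [[0.54, -0.81, -0.5], [0, 0, 0], 0.8],
  [[0.54, -0.81, -0.5], [0, 0, 0], 0.8],
  [[0.54, -0.81, -0.5], [0, 0, 0], 0.8],
  [[0, 0, 0], [0, 0, 0], 0.8],
  [[0, 0, 0], [0, 0, 0], 0.8],
])

```text
time_s: 4.8
ee_pos: [0.4662, 0.0744, 0.137]
orientation: [[0.156, 0.988, -0.001], [0.988, -0.156, -0.001], [-0.001, -0.0, -1.0]]
ft_force: [-0.3, -0.1, -0.0]
width: 0.0682
grasp_force: 0.0
```

Emit:
step_arm([
  [[0.05, -0.06, -1], [0, 0, 0], 0.8],
  [[0, 0, -1], [0, 0, 0], 0.8],
  [[0, 0, -1], [0, 0, 0], 0.8],
  [[0, 0, -1], [0, 0, 0], 0.8],
  [[0, 0, -1], [0, 0, 0], 0.8],
  [[0, 0, -0.7], [0, 0, 0], 0.8],
  [[0, 0, -0.45], [0, 0, 0], 0.8],
  [[0, 0, 0], [0, 0, 0], 0.8],
])

```text
time_s: 5.6
ee_pos: [0.4665, 0.0742, 0.0137]
orientation: [[0.153, 0.988, -0.001], [0.988, -0.153, -0.0], [-0.001, -0.001, -1.0]]
ft_force: [0.1, -0.7, -0.9]
width: 0.0682
grasp_force: 0.0
```

Emit:
step_arm([
  [[0, 0, 0], [0, 0, 0], 0.45],
  [[0, 0, 0], [0, 0, 0], 0.4],
  [[0, 0, 0], [0, 0, 0], 0.2],
  [[0, 0, 0], [0, 0, 0], 0.2],
  [[0, 0, 0], [0, 0, 0], 0.2],
  [[0, 0, 0], [0, 0, 0], 0.2],
])

```text
time_s: 6.2
ee_pos: [0.4677, 0.0742, 0.0152]
orientation: [[0.154, 0.988, 0.001], [0.988, -0.154, 0.001], [0.001, 0.001, -1.0]]
ft_force: [-1.3, -0.1, 6.6]
width: 0.029
grasp_force: 29.3
```

Emit:
step_arm([
  [[0, 0, 0.5], [0, 0, 0], 0.2],
  [[0, 0, 1], [0, 0, 0], 0.2],
  [[0, 0, 1], [0, 0, 0], 0.2],
  [[0, 0, 1], [0, 0, 0], 0.2],
  [[0.15, 0.7, 1], [0, 0, 0], 0.2],
  [[0.2, 1, 0.5], [0, 0, 0], 0.2],
  [[0.2, 1, 0], [0, 0, 0], 0.2],
  [[0.2, 1, 0], [0, 0, 0], 0.2],
])

```text
time_s: 7.0
ee_pos: [0.4823, 0.1493, 0.1145]
orientation: [[0.154, 0.988, 0.0], [0.988, -0.154, 0.0], [0.001, 0.0, -1.0]]
ft_force: [-0.5, 0.0, -1.8]
width: 0.029
grasp_force: 29.8
```

Emit:
step_arm([
  [[0.22, 1, 0], [0, 0, 0], 0.2],
  [[0.22, 1, 0], [0, 0, 0], 0.2],
  [[0.22, 1, 0], [0, 0, 0], 0.2],
  [[0.22, 1, 0], [0, 0, 0], 0.2],
  [[0.22, 1, 0], [0, 0, 0], 0.2],
  [[0.22, 1, 0], [0, 0, 0], 0.2],
  [[0.22, 1, 0], [0, 0, 0], 0.2],
  [[0.22, 1, 0], [0, 0, 0], 0.2],
])

```text
time_s: 7.8
ee_pos: [0.5174, 0.3096, 0.1137]
orientation: [[0.153, 0.988, -0.001], [0.988, -0.153, -0.001], [-0.001, -0.0, -1.0]]
ft_force: [0.7, -0.3, -0.1]
width: 0.0284
grasp_force: 29.8
```

Emit:
step_arm([
  [[0.21, 0.93, 0], [0, 0, 0], 0.2],
  [[0.21, 0.93, 0], [0, 0, 0], 0.2],
  [[0.21, 0.93, 0], [0, 0, 0], 0.2],
  [[0.21, 0.93, 0], [0, 0, 0], 0.2],
  [[0.21, 0.93, 0], [0, 0, 0], 0.2],
  [[0.21, 0.93, 0], [0, 0, 0], 0.2],
  [[0, 0, -1], [0, 0, 0], 0.2],
  [[0, 0, -1], [0, 0, 0], 0.2],
])

```text
time_s: 8.6
ee_pos: [0.5423, 0.4214, 0.0732]
orientation: [[0.152, 0.988, 0.0], [0.988, -0.152, 0.0], [0.0, 0.0, -1.0]]
ft_force: [0.0, -0.8, -2.5]
width: 0.0289
grasp_force: 29.8
```

```bash
python3 - <<'E'
from h import *
print(bot.get_obs()['ee_pos'])
im=shot('side','s2')[:,:,::-1]; a=im[60:220,180:330]; cv2.imwrite('pics/s2c.png',cv2.resize(a,None,fx=3,fy=3,interpolation=cv2.INTER_CUBIC))
E
```

```text
[0.54233047 0.42137734 0.07320132]
```

View pics/s2c.png

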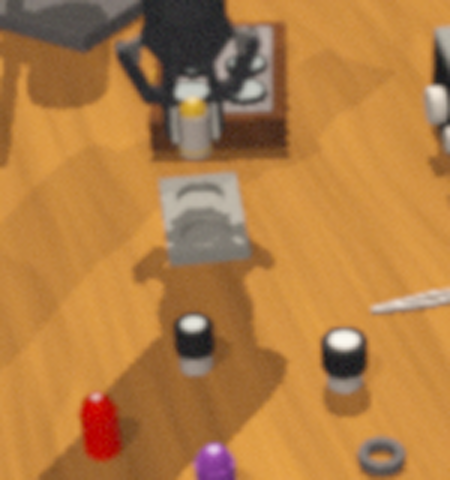

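Crop: the objective is held upright at crop (195,125), above the far well. Lowering it now.

Emit:
step_arm([
  [[0, 0, -1], [0, 0, 0], 0.2],
  [[0, 0, -1], [0, 0, 0], 0.2],
  [[0, 0, -0.4], [0, 0, 0], 0.2],
  [[0, 0, -0.15], [0, 0, 0], 0.2],
  [[0, 0, -0.1], [0, 0, 0], 0.2],
  [[0, 0, 0], [0, 0, 0], 0.2],
])

```text
time_s: 9.25
ee_pos: [0.5429, 0.4199, 0.0221]
orientation: [[0.154, 0.988, 0.001], [0.988, -0.154, 0.001], [0.001, 0.001, -1.0]]
ft_force: [-0.1, 1.4, -0.8]
width: 0.0294
grasp_force: 29.8
```

Emit:
step_arm([
  [[0, 0, -0.06], [0, 0, 0], 0.2],
  [[0, 0, 0], [0, 0, 0], 0.2],
])

```text
time_s: 9.45
ee_pos: [0.5428, 0.4197, 0.0207]
orientation: [[0.154, 0.988, 0.001], [0.988, -0.154, 0.001], [0.001, 0.001, -1.0]]
ft_force: [0.0, -0.5, -0.7]
width: 0.0292
grasp_force: 29.8
```

Emit:
step_arm([
  [[0, 0, -0.06], [0, 0, 0], 0.2],
  [[0, 0, 0], [0, 0, 0], 0.2],
])

```text
time_s: 9.65
ee_pos: [0.5428, 0.4197, 0.0193]
orientation: [[0.154, 0.988, 0.001], [0.988, -0.154, 0.0], [0.001, 0.0, -1.0]]
ft_force: [-0.7, -0.8, 0.3]
width: 0.0291
grasp_force: 30.1
```

Emit:
step_arm([
  [[0, 0, -0.04], [0, 0, 0], 0.2],
  [[0, 0, 0], [0, 0, 0], 0.2],
])

```text
time_s: 9.85
ee_pos: [0.5428, 0.4197, 0.0193]
orientation: [[0.154, 0.988, 0.0], [0.988, -0.154, 0.001], [0.001, 0.0, -1.0]]
ft_force: [-2.4, -2.8, 8.7]
width: 0.0291
grasp_force: 30.8
```

Emit:
step_arm([
  [[0, 0, -0.04], [0, 0, 0], 0.2],
  [[0, 0, 0], [0, 0, 0], 0.2],
])

```text
time_s: 10.05
ee_pos: [0.5428, 0.4198, 0.0193]
orientation: [[0.154, 0.988, 0.0], [0.988, -0.154, 0.001], [0.001, 0.0, -1.0]]
ft_force: [-6.0, -4.0, 14.8]
width: 0.0294
grasp_force: 31.4
```

Emit:
step_arm([
  [[0, 0, 0.07], [0, 0, 0], 0.2],
  [[0, 0, 0], [0, 0, 0], 0.45],
  [[0, 0, 0], [0, 0, 0], 0.65],
  [[0, 0, 0], [0, 0, 0], 0.65],
  [[0, 0, 0.4], [0, 0, 0], 0.65],
  [[0, 0, 1], [0, 0, 0], 0.65],
  [[0, 0, 1], [0, 0, 0], 0.65],
  [[0, 0, 1], [0, 0, 0], 0.65],
])

```text
time_s: 10.85
ee_pos: [0.5426, 0.4195, 0.088]
orientation: [[0.154, 0.988, 0.0], [0.988, -0.154, 0.0], [0.0, 0.0, -1.0]]
ft_force: [1.1, 0.3, -0.0]
width: 0.0556
grasp_force: 0.0
```

Emit:
step_arm([
  [[0, -0.3, 1], [0, 0, 0], 0.8],
  [[-0.1, -1, 1], [0, 0, 0], 0.8],
  [[-0.1, -1, 0], [0, 0, 0], 0.8],
  [[-0.1, -1, 0], [0, 0, 0], 0.8],
  [[-0.1, -1, 0], [0, 0, 0], 0.8],
  [[-0.1, -1, 0], [0, 0, 0], 0.8],
  [[-0.1, -1, 0], [0, 0, 0], 0.8],
  [[-0.1, -1, 0], [0, 0, 0], 0.8],
])

```text
time_s: 11.65
ee_pos: [0.5286, 0.2727, 0.1273]
orientation: [[0.154, 0.988, 0.001], [0.988, -0.154, 0.0], [0.0, 0.0, -1.0]]
ft_force: [0.2, 0.4, -0.2]
width: 0.0686
grasp_force: 0.0
```

Emit:
step_arm([
  [[-0.1, -1, 0], [0, 0, 0], 0.8],
  [[-0.1, -1, 0], [0, 0, 0], 0.8],
  [[-0.1, -1, 0], [0, 0, 0], 0.8],
  [[-0.1, -1, 0], [0, 0, 0], 0.8],
  [[-0.1, -1, 0], [0, 0, 0], 0.8],
  [[-0.1, -1, 0], [0, 0, 0], 0.8],
  [[-0.1, -1, 0], [0, 0, 0], 0.8],
  [[-0.1, -1, 0], [0, 0, 0], 0.8],
])

```text
time_s: 12.45
ee_pos: [0.5123, 0.1119, 0.1268]
orientation: [[0.154, 0.988, 0.0], [0.988, -0.154, 0.0], [0.0, 0.0, -1.0]]
ft_force: [-0.1, 0.3, 1.2]
width: 0.0684
grasp_force: 0.0
```

Emit:
step_arm([
  [[-0.1, -1, 0], [0, 0, 0], 0.8],
  [[-0.1, -1, 0], [0, 0, 0], 0.8],
  [[-0.1, -1, 0], [0, 0, 0], 0.8],
  [[-0.1, -1, 0], [0, 0, 0], 0.8],
  [[-0.1, -1, 0], [0, 0, 0], 0.8],
  [[-0.1, -1, 0], [0, 0, 0], 0.8],
  [[-0.1, -1, 0], [0, 0, 0], 0.8],
  [[-0.1, -1, 0], [0, 0, 0], 0.8],
])

```text
time_s: 13.25
ee_pos: [0.496, -0.048, 0.1268]
orientation: [[0.154, 0.988, 0.0], [0.988, -0.154, 0.0], [0.0, 0.0, -1.0]]
ft_force: [-0.1, 0.3, 0.0]
width: 0.0684
grasp_force: 0.0
```

```bash
python3 - <<'E'
from h import *
im=shot('top','t3')[:,:,::-1]; a=im[170:270,90:370]; cv2.imwrite('pics/t3c.png',cv2.resize(a,None,fx=2.8,fy=2.8,interpolation=cv2.INTER_CUBIC))
for d in bot.pinpoint('objective_long_mid','top')+bot.pinpoint('objective_short_mid','top'): print(world('top',d['location']).round(4))
E
```

```text
[0.5412 0.4234 0.0312]
[ 0.4837 -0.2043  0.0216]
```

View pics/t3c.png

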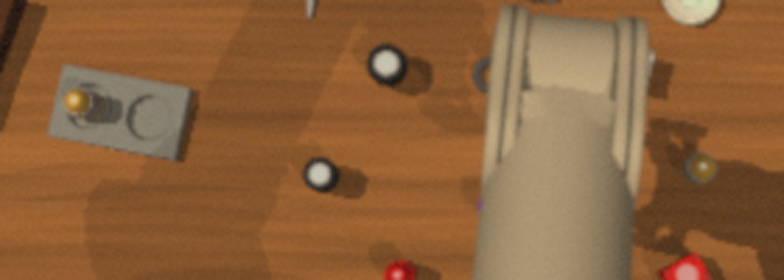

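The long objective stands in the left well, crop (77,101). The short one is at crop (701,168).

Emit:
step_arm([
  [[-0.085, -0.98, 0], [0, 0, 0], 0.8],
  [[-0.085, -0.98, 0], [0, 0, 0], 0.8],
  [[-0.085, -0.98, 0], [0, 0, 0], 0.8],
  [[-0.085, -0.98, 0], [0, 0, 0], 0.8],
  [[-0.085, -0.98, 0], [0, 0, 0], 0.8],
  [[-0.085, -0.98, 0], [0, 0, 0], 0.8],
  [[-0.085, -0.98, 0], [0, 0, 0], 0.8],
  [[-0.085, -0.98, 0], [0, 0, 0], 0.8],
])

```text
time_s: 14.2
ee_pos: [0.4831, -0.2031, 0.1267]
orientation: [[0.152, 0.988, 0.0], [0.988, -0.152, 0.0], [0.001, 0.0, -1.0]]
ft_force: [0.2, -1.0, -0.1]
width: 0.0682
grasp_force: 0.0
```

Emit:
step_arm([
  [[0, 0, -0.7], [0, 0, 0], 0.8],
  [[0, 0, -1], [0, 0, 0], 0.8],
  [[0, 0, -1], [0, 0, 0], 0.8],
  [[0, 0, -1], [0, 0, 0], 0.8],
  [[0, 0, -1], [0, 0, 0], 0.8],
  [[0, 0, -0.7], [0, 0, 0], 0.8],
  [[0, 0, -0.25], [0, 0, 0], 0.8],
  [[0, 0, 0], [0, 0, 0], 0.8],
])

```text
time_s: 15.0
ee_pos: [0.4827, -0.2028, 0.0132]
orientation: [[0.153, 0.988, -0.001], [0.988, -0.153, 0.0], [0.0, -0.001, -1.0]]
ft_force: [-0.1, -0.2, 0.9]
width: 0.0681
grasp_force: 0.0
```

Emit:
step_arm([
  [[0, 0, 0], [0, 0, 0], 0.45],
  [[0, 0, 0], [0, 0, 0], 0.4],
  [[0, 0, 0], [0, 0, 0], 0.2],
  [[0, 0, 0], [0, 0, 0], 0.2],
  [[0, 0, 0], [0, 0, 0], 0.2],
])

```text
time_s: 15.5
ee_pos: [0.4835, -0.2033, 0.0145]
orientation: [[0.154, 0.988, 0.001], [0.988, -0.154, 0.0], [0.0, 0.001, -1.0]]
ft_force: [-1.3, 0.7, 6.1]
width: 0.0286
grasp_force: 29.3
```

Emit:
step_arm([
  [[0, 0, 0.5], [0, 0, 0], 0.2],
  [[0, 0, 1], [0, 0, 0], 0.2],
  [[0, 0, 1], [0, 0, 0], 0.2],
  [[0, 0, 1], [0, 0, 0], 0.2],
  [[0, 0, 1], [0, 0, 0], 0.2],
  [[0.1, 1, 0.5], [0, 0, 0], 0.2],
  [[0.1, 1, 0], [0, 0, 0], 0.2],
  [[0.1, 1, 0], [0, 0, 0], 0.2],
])

```text
time_s: 16.3
ee_pos: [0.4892, -0.1428, 0.1148]
orientation: [[0.154, 0.988, 0.002], [0.988, -0.154, 0.0], [0.0, 0.001, -1.0]]
ft_force: [-0.7, 0.1, -1.4]
width: 0.0291
grasp_force: 29.8
```

Emit:
step_arm([
  [[0.1, 1, 0], [0, 0, 0], 0.2],
  [[0.1, 1, 0], [0, 0, 0], 0.2],
  [[0.1, 1, 0], [0, 0, 0], 0.2],
  [[0.1, 1, 0], [0, 0, 0], 0.2],
  [[0.1, 1, 0], [0, 0, 0], 0.2],
  [[0.1, 1, 0], [0, 0, 0], 0.2],
  [[0.1, 1, 0], [0, 0, 0], 0.2],
  [[0.1, 1, 0], [0, 0, 0], 0.2],
])

```text
time_s: 17.1
ee_pos: [0.505, 0.0174, 0.1144]
orientation: [[0.154, 0.988, 0.001], [0.988, -0.154, 0.0], [0.0, 0.001, -1.0]]
ft_force: [0.5, -0.3, -1.2]
width: 0.0292
grasp_force: 29.8
```

Emit:
step_arm([
  [[0.1, 1, 0], [0, 0, 0], 0.2],
  [[0.1, 1, 0], [0, 0, 0], 0.2],
  [[0.1, 1, 0], [0, 0, 0], 0.2],
  [[0.1, 1, 0], [0, 0, 0], 0.2],
  [[0.1, 1, 0], [0, 0, 0], 0.2],
  [[0.1, 1, 0], [0, 0, 0], 0.2],
  [[0.1, 1, 0], [0, 0, 0], 0.2],
  [[0.1, 1, 0], [0, 0, 0], 0.2],
])

```text
time_s: 17.9
ee_pos: [0.5211, 0.1775, 0.1144]
orientation: [[0.154, 0.988, 0.001], [0.988, -0.154, 0.0], [0.0, 0.001, -1.0]]
ft_force: [0.4, -0.5, -1.1]
width: 0.0291
grasp_force: 29.8
```

Emit:
step_arm([
  [[0.05, 1, 0], [0, 0, 0], 0.2],
  [[0.05, 1, 0], [0, 0, 0], 0.2],
  [[0.05, 1, 0], [0, 0, 0], 0.2],
  [[0.05, 1, 0], [0, 0, 0], 0.2],
  [[0.05, 1, 0], [0, 0, 0], 0.2],
  [[0.05, 1, 0], [0, 0, 0], 0.2],
  [[0.05, 1, 0], [0, 0, 0], 0.2],
  [[0, 0, 0], [0, 0, 0], 0.2],
])

```text
time_s: 18.7
ee_pos: [0.5271, 0.3209, 0.1134]
orientation: [[0.15, 0.989, -0.0], [0.989, -0.15, 0.001], [0.001, -0.0, -1.0]]
ft_force: [-0.0, -0.9, -2.0]
width: 0.0289
grasp_force: 29.8
```

Emit:
step_arm([
  [[0.13, 0.92, 0], [0, 0, 0], 0.2],
  [[0.13, 0.92, 0], [0, 0, 0], 0.2],
  [[0, 0, -1], [0, 0, 0], 0.2],
  [[0, 0, -1], [0, 0, 0], 0.2],
  [[0, 0, -1], [0, 0, 0], 0.2],
  [[0, 0, -0.5], [0, 0, 0], 0.2],
  [[0, 0, -0.5], [0, 0, 0], 0.2],
  [[0, 0, 0], [0, 0, 0], 0.2],
])

```text
time_s: 19.5
ee_pos: [0.5328, 0.3531, 0.0327]
orientation: [[0.154, 0.988, -0.001], [0.988, -0.154, -0.001], [-0.001, -0.001, -1.0]]
ft_force: [-0.5, -0.3, -1.6]
width: 0.0287
grasp_force: 29.9
```

Emit:
step_arm([
  [[0, 0.25, 0], [0, 0, 0], 0.2],
  [[0, 0, -0.3], [0, 0, 0], 0.2],
  [[0, 0, -0.2], [0, 0, 0], 0.2],
  [[0, 0, -0.1], [0, 0, 0], 0.2],
  [[0, 0, 0], [0, 0, 0], 0.2],
])

```text
time_s: 20.0
ee_pos: [0.533, 0.3583, 0.0214]
orientation: [[0.154, 0.988, -0.0], [0.988, -0.154, -0.0], [-0.0, -0.0, -1.0]]
ft_force: [-0.6, 0.2, 0.2]
width: 0.0291
grasp_force: 29.9
```

Emit:
step_arm([
  [[0, 0, -0.06], [0, 0, 0], 0.2],
  [[0, 0, 0], [0, 0, 0], 0.2],
])

```text
time_s: 20.2
ee_pos: [0.5332, 0.3585, 0.0205]
orientation: [[0.154, 0.988, 0.0], [0.988, -0.154, 0.0], [0.0, 0.0, -1.0]]
ft_force: [0.5, -0.1, -1.4]
width: 0.0285
grasp_force: 29.9
```

Emit:
step_arm([
  [[0, 0, -0.06], [0, 0, 0], 0.2],
  [[0, 0, 0], [0, 0, 0], 0.2],
])

```text
time_s: 20.4
ee_pos: [0.5331, 0.3585, 0.0193]
orientation: [[0.154, 0.988, 0.0], [0.988, -0.154, -0.0], [-0.0, 0.0, -1.0]]
ft_force: [0.1, -0.7, -0.4]
width: 0.0289
grasp_force: 29.9
```

Emit:
step_arm([
  [[0, 0, -0.06], [0, 0, 0], 0.2],
  [[0, 0, 0], [0, 0, 0], 0.2],
])

```text
time_s: 20.6
ee_pos: [0.5333, 0.3586, 0.0187]
orientation: [[0.154, 0.988, 0.0], [0.988, -0.154, 0.0], [0.0, 0.0, -1.0]]
ft_force: [-2.3, -1.4, 5.0]
width: 0.0289
grasp_force: 30.3
```

Emit:
step_arm([
  [[0, 0, 0], [0, 0, 0], 0.45],
  [[0, 0, 0], [0, 0, 0], 0.65],
  [[0, 0, 0], [0, 0, 0], 0.65],
  [[0, 0, 0.4], [0, 0, 0], 0.65],
  [[0, 0, 1], [0, 0, 0], 0.65],
  [[0, 0, 1], [0, 0, 0], 0.65],
  [[0, 0, 1], [0, 0, 0], 0.65],
  [[0, 0, 1], [0, 0, 0], 0.85],
])

```text
time_s: 21.4
ee_pos: [0.5332, 0.3585, 0.1076]
orientation: [[0.154, 0.988, 0.0], [0.988, -0.154, 0.0], [0.0, 0.0, -1.0]]
ft_force: [0.2, 0.7, -0.1]
width: 0.0683
grasp_force: 0.0
```

Emit:
step_arm([
  [[-0.32, -1, 0], [0, 0, 0], 0.85],
  [[-0.32, -1, 0], [0, 0, 0], 0.85],
  [[-0.32, -1, 0], [0, 0, 0], 0.85],
  [[-0.32, -1, 0], [0, 0, 0], 0.85],
  [[-0.32, -1, 0], [0, 0, 0], 0.85],
  [[-0.32, -1, 0], [0, 0, 0], 0.85],
  [[-0.32, -1, 0], [0, 0, 0], 0.85],
  [[-0.32, -1, 0], [0, 0, 0], 0.85],
])

```text
time_s: 22.2
ee_pos: [0.4818, 0.1977, 0.1067]
orientation: [[0.154, 0.988, 0.001], [0.988, -0.154, 0.001], [0.001, 0.001, -1.0]]
ft_force: [0.4, -0.7, -0.3]
width: 0.0723
grasp_force: 0.0
```

Emit:
step_arm([
  [[-0.32, -1, 0], [0, 0, 0], 0.85],
  [[0, 0, 0], [0, 0, 0], 0.85],
  [[0, 0, 0], [0, 0, 0], 0.85],
])

```text
time_s: 22.5
ee_pos: [0.4758, 0.1787, 0.1068]
orientation: [[0.154, 0.988, 0.001], [0.988, -0.154, 0.001], [0.001, 0.001, -1.0]]
ft_force: [-0.3, 0.4, -0.1]
width: 0.0727
grasp_force: 0.0
```

Emit:
step_arm([
  [[0, -0.1, -0.6], [0, 0, 0], 0.85],
  [[0, 0, -1], [0, 0, 0], 0.85],
  [[0, 0, -1], [0, 0, 0], 0.85],
  [[0, 0, -1], [0, 0, 0], 0.85],
  [[0, 0, -0.6], [0, 0, 0], 0.85],
  [[0, 0, -0.3], [0, 0, 0], 0.85],
  [[0, 0, 0], [0, 0, 0], 0.85],
])

```text
time_s: 23.2
ee_pos: [0.4752, 0.1765, 0.0154]
orientation: [[0.153, 0.988, -0.001], [0.988, -0.153, -0.001], [-0.001, -0.001, -1.0]]
ft_force: [-0.1, -0.2, 0.3]
width: 0.0724
grasp_force: 0.0
```

Emit:
step_arm([
  [[0, 0, 0], [0, 0, 0], 0.5],
  [[0, 0, 0], [0, 0, 0], 0.45],
  [[0, 0, 0], [0, 0, 0], 0.25],
  [[0, 0, 0], [0, 0, 0], 0.25],
  [[0, 0, 0], [0, 0, 0], 0.25],
])

```text
time_s: 23.7
ee_pos: [0.476, 0.1768, 0.0169]
orientation: [[0.154, 0.988, 0.001], [0.988, -0.154, 0.001], [0.001, 0.001, -1.0]]
ft_force: [-1.1, -0.5, 7.3]
width: 0.0331
grasp_force: 29.5
```

Emit:
step_arm([
  [[0, 0, 0.5], [0, 0, 0], 0.25],
  [[0, 0, 1], [0, 0, 0], 0.25],
  [[0, 0, 1], [0, 0, 0], 0.25],
  [[0, 0, 1], [0, 0, 0], 0.25],
  [[0, 0, 1], [0, 0, 0], 0.25],
  [[0, 0, 0.5], [0, 0, 0], 0.25],
])

```text
time_s: 24.3
ee_pos: [0.4763, 0.1768, 0.1183]
orientation: [[0.154, 0.988, 0.002], [0.988, -0.154, 0.002], [0.002, 0.002, -1.0]]
ft_force: [0.4, 0.6, -0.4]
width: 0.033
grasp_force: 30.0
```

```bash
python3 - <<'E'
from h import *
for u,v in((383,165),(410,194),(430,185)): print(onz('side',u,v,0).round(3))
E
```

```text
[0.832 0.12  0.   ]
[ 0.84  -0.011  0.   ]
[ 0.904  0.004 -0.   ]
```

View pics/top0.png

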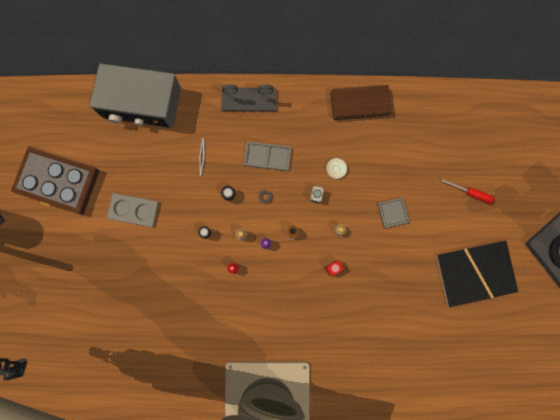

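The top view shows the mirror stand at (250,98), x ≥ 0.83, which is clear of the tray at (268,156).

Emit:
step_arm([
  [[0.99, -0.93, 0], [0, 0, 0], 0.25],
  [[0.99, -0.93, 0], [0, 0, 0], 0.25],
  [[0.99, -0.93, 0], [0, 0, 0], 0.25],
  [[0.99, -0.93, 0], [0, 0, 0], 0.25],
  [[0.99, -0.93, 0], [0, 0, 0], 0.25],
  [[0.99, -0.93, 0], [0, 0, 0], 0.25],
  [[0.99, -0.93, 0], [0, 0, 0], 0.25],
  [[0.99, -0.93, 0], [0, 0, 0], 0.25],
])

```text
time_s: 25.1
ee_pos: [0.6344, 0.027, 0.1159]
orientation: [[0.153, 0.988, -0.0], [0.988, -0.153, -0.0], [-0.0, -0.0, -1.0]]
ft_force: [0.7, 0.1, -0.8]
width: 0.0332
grasp_force: 30.1
```

Emit:
step_arm([
  [[0.99, -0.93, 0], [0, 0, 0], 0.25],
  [[0.99, -0.93, 0], [0, 0, 0], 0.25],
  [[0.99, -0.93, 0], [0, 0, 0], 0.25],
  [[0, 0, -0.5], [0, 0, 0], 0.25],
  [[0, 0, -0.5], [0, 0, 0], 0.25],
  [[0, 0, -0.5], [0, 0, 0], 0.25],
  [[0, 0, 0], [0, 0, 0], 0.25],
])

```text
time_s: 25.8
ee_pos: [0.6918, -0.0266, 0.0839]
orientation: [[0.152, 0.988, -0.003], [0.988, -0.152, 0.001], [0.0, -0.003, -1.0]]
ft_force: [0.4, -0.0, -1.5]
width: 0.0327
grasp_force: 30.2
```

Emit:
step_arm([
  [[0.1, -0.08, -1], [0, 0, 0], 0.25],
  [[0, 0, -0.8], [0, 0, 0], 0.25],
  [[0, 0, -0.5], [0, 0, 0], 0.25],
  [[0, 0, -0.3], [0, 0, 0], 0.25],
  [[0, 0, -0.2], [0, 0, 0], 0.25],
  [[0, 0, 0], [0, 0, 0], 0.25],
])

```text
time_s: 26.4
ee_pos: [0.6952, -0.0296, 0.0299]
orientation: [[0.154, 0.988, -0.0], [0.988, -0.154, 0.0], [-0.0, -0.0, -1.0]]
ft_force: [0.5, 0.1, -0.7]
width: 0.033
grasp_force: 30.2
```

Emit:
step_arm([
  [[0, 0, -0.06], [0, 0, 0], 0.25],
  [[0, 0, 0], [0, 0, 0], 0.25],
])

```text
time_s: 26.6
ee_pos: [0.6956, -0.0297, 0.0294]
orientation: [[0.154, 0.988, 0.001], [0.988, -0.154, 0.0], [0.0, 0.001, -1.0]]
ft_force: [0.5, 0.3, 0.2]
width: 0.0331
grasp_force: 30.2
```

Emit:
step_arm([
  [[0, 0.03, -0.15], [0, 0, 0], 0.25],
  [[0, 0, -0.12], [0, 0, 0], 0.25],
  [[0, 0, 0], [0, 0, 0], 0.25],
])

```text
time_s: 26.9
ee_pos: [0.6951, -0.029, 0.023]
orientation: [[0.154, 0.988, -0.001], [0.988, -0.154, 0.0], [-0.0, -0.001, -1.0]]
ft_force: [0.7, -0.1, -1.2]
width: 0.0332
grasp_force: 30.2
```

Emit:
step_arm([
  [[0, 0, -0.06], [0, 0, 0], 0.25],
  [[0, 0, 0], [0, 0, 0], 0.25],
])

```text
time_s: 27.1
ee_pos: [0.6953, -0.0291, 0.0222]
orientation: [[0.154, 0.988, 0.0], [0.988, -0.154, -0.0], [-0.0, 0.0, -1.0]]
ft_force: [-0.2, -0.2, -0.2]
width: 0.0332
grasp_force: 30.2
```

Emit:
step_arm([
  [[0, 0, -0.05], [0, 0, 0], 0.25],
  [[0, 0, 0], [0, 0, 0], 0.25],
])

```text
time_s: 27.3
ee_pos: [0.6954, -0.0291, 0.0221]
orientation: [[0.154, 0.988, 0.0], [0.988, -0.154, 0.0], [0.0, 0.0, -1.0]]
ft_force: [-3.4, 0.9, 5.0]
width: 0.0331
grasp_force: 30.7
```

Emit:
step_arm([
  [[0, 0, 0], [0, 0, 0], 0.5],
  [[0, 0, 0], [0, 0, 0], 0.7],
  [[0, 0, 0], [0, 0, 0], 0.7],
  [[0, 0, 0.4], [0, 0, 0], 0.7],
  [[0, 0, 1], [0, 0, 0], 0.7],
  [[0, 0, 1], [0, 0, 0], 0.7],
  [[0, 0, 1], [0, 0, 0], 0.9],
  [[0, 0, 1], [0, 0, 0], 0.9],
])

```text
time_s: 28.1
ee_pos: [0.6954, -0.0291, 0.1108]
orientation: [[0.154, 0.988, 0.001], [0.988, -0.154, -0.0], [0.0, 0.001, -1.0]]
ft_force: [0.5, 0.1, 1.3]
width: 0.0769
grasp_force: 0.0
```

Emit:
step_arm([
  [[-0.69, 0.88, 0], [0, 0, 0], 0.9],
  [[-0.69, 0.88, 0], [0, 0, 0], 0.9],
  [[-0.69, 0.88, 0], [0, 0, 0], 0.9],
  [[-0.69, 0.88, 0], [0, 0, 0], 0.9],
  [[-0.69, 0.88, 0], [0, 0, 0], 0.9],
  [[-0.69, 0.88, 0], [0, 0, 0], 0.9],
  [[-0.69, 0.88, 0], [0, 0, 0], 0.9],
  [[-0.69, 0.88, 0], [0, 0, 0], 0.9],
])

```text
time_s: 28.9
ee_pos: [0.5845, 0.1124, 0.11]
orientation: [[0.154, 0.988, 0.001], [0.988, -0.154, 0.0], [0.0, 0.001, -1.0]]
ft_force: [0.7, 0.8, 0.5]
width: 0.0767
grasp_force: 0.0
```

Emit:
step_arm([
  [[0, 0, -0.7], [0, 0, 0], 0.9],
  [[0, 0, -0.5], [0, 0, 0], 0.9],
  [[0, 0, 0], [0, 0, 0], 0.9],
])

```text
time_s: 29.2
ee_pos: [0.5843, 0.1104, 0.0838]
orientation: [[0.155, 0.988, -0.002], [0.988, -0.155, -0.001], [-0.002, -0.002, -1.0]]
ft_force: [-0.4, -0.9, 0.1]
width: 0.0769
grasp_force: 0.0
```

Emit:
step_arm([
  [[0, 0.08, -1], [0, 0, 0], 0.9],
  [[0, 0, -1], [0, 0, 0], 0.9],
  [[0, 0, -0.7], [0, 0, 0], 0.9],
  [[0, 0, -0.4], [0, 0, 0], 0.9],
  [[0, 0, -0.2], [0, 0, 0], 0.9],
  [[0, 0, 0], [0, 0, 0], 0.9],
])

```text
time_s: 29.8
ee_pos: [0.5851, 0.113, 0.0193]
orientation: [[0.154, 0.988, -0.0], [0.988, -0.154, -0.0], [-0.0, 0.0, -1.0]]
ft_force: [0.2, -0.5, 0.4]
width: 0.0769
grasp_force: 0.0
```

Emit:
step_arm([
  [[0, 0, 0], [0, 0, 0], 0.55],
  [[0, 0, 0], [0, 0, 0], 0.5],
  [[0, 0, 0], [0, 0, 0], 0.3],
  [[0, 0, 0], [0, 0, 0], 0.3],
  [[0, 0, 0], [0, 0, 0], 0.3],
])

```text
time_s: 30.3
ee_pos: [0.5854, 0.1135, 0.0201]
orientation: [[0.154, 0.988, 0.001], [0.988, -0.154, 0.001], [0.001, 0.001, -1.0]]
ft_force: [-1.9, -1.1, 6.8]
width: 0.0391
grasp_force: 30.0
```

Emit:
step_arm([
  [[0, 0, 0.5], [0, 0, 0], 0.3],
  [[0, 0, 1], [0, 0, 0], 0.3],
  [[0, 0, 1], [0, 0, 0], 0.3],
  [[0, 0, 0.5], [0, 0, 0], 0.3],
])

```text
time_s: 30.7
ee_pos: [0.5858, 0.1134, 0.0815]
orientation: [[0.154, 0.988, 0.002], [0.988, -0.154, 0.001], [0.001, 0.002, -1.0]]
ft_force: [0.9, 0.0, -1.3]
width: 0.0392
grasp_force: 30.5
```

Emit:
step_arm([
  [[0.97, -0.66, 0], [0, 0, 0], 0.3],
  [[0.97, -0.66, 0], [0, 0, 0], 0.3],
  [[0.97, -0.66, 0], [0, 0, 0], 0.3],
  [[0.97, -0.66, 0], [0, 0, 0], 0.3],
  [[0.97, -0.66, 0], [0, 0, 0], 0.3],
  [[0.97, -0.66, 0], [0, 0, 0], 0.3],
  [[0, 0, 0], [0, 0, 0], 0.3],
  [[0, 0, 0], [0, 0, 0], 0.3],
])

```text
time_s: 31.5
ee_pos: [0.7011, 0.0338, 0.0788]
orientation: [[0.154, 0.988, -0.001], [0.988, -0.154, -0.0], [-0.0, -0.001, -1.0]]
ft_force: [-0.7, 0.3, -2.2]
width: 0.0388
grasp_force: 30.7
```

Emit:
step_arm([
  [[0, 0, -1], [0, 0, 0], 0.3],
  [[0, 0, -0.8], [0, 0, 0], 0.3],
  [[0, 0, -0.4], [0, 0, 0], 0.3],
  [[0, 0, -0.25], [0, 0, 0], 0.3],
  [[0, 0, -0.1], [0, 0, 0], 0.3],
  [[0, 0, 0], [0, 0, 0], 0.3],
])

```text
time_s: 32.1
ee_pos: [0.7014, 0.0342, 0.0286]
orientation: [[0.154, 0.988, 0.0], [0.988, -0.154, -0.0], [0.0, 0.0, -1.0]]
ft_force: [-0.6, -0.1, -0.8]
width: 0.039
grasp_force: 30.7
```

Emit:
step_arm([
  [[0, 0, -0.05], [0, 0, 0], 0.3],
  [[0, 0, 0], [0, 0, 0], 0.3],
])

```text
time_s: 32.3
ee_pos: [0.7016, 0.0341, 0.0278]
orientation: [[0.154, 0.988, 0.001], [0.988, -0.154, 0.0], [0.0, 0.001, -1.0]]
ft_force: [0.5, -0.3, -1.8]
width: 0.0392
grasp_force: 30.7
```

Emit:
step_arm([
  [[0, 0, -0.08], [0, 0, 0], 0.3],
  [[0, 0, 0], [0, 0, 0], 0.3],
])

```text
time_s: 32.5
ee_pos: [0.7013, 0.0341, 0.0256]
orientation: [[0.154, 0.988, 0.0], [0.988, -0.154, 0.0], [0.0, -0.0, -1.0]]
ft_force: [-0.4, -0.0, -0.9]
width: 0.0389
grasp_force: 30.7
```

Emit:
step_arm([
  [[0, 0, -0.06], [0, 0, 0], 0.3],
  [[0, 0, 0], [0, 0, 0], 0.3],
])

```text
time_s: 32.7
ee_pos: [0.7015, 0.0341, 0.0252]
orientation: [[0.154, 0.988, 0.0], [0.988, -0.154, 0.0], [0.0, 0.0, -1.0]]
ft_force: [-2.2, -0.2, 3.9]
width: 0.039
grasp_force: 31.2
```

Emit:
step_arm([
  [[0, 0, 0], [0, 0, 0], 0.55],
  [[0, 0, 0], [0, 0, 0], 0.75],
  [[0, 0, 0], [0, 0, 0], 0.75],
  [[0, 0, 0.4], [0, 0, 0], 0.75],
  [[0, 0, 1], [0, 0, 0], 0.75],
  [[0, 0, 1], [0, 0, 0], 0.75],
  [[0, 0, 1], [0, 0, 0], 0.85],
  [[0, 0, 1], [0, 0, 0], 0.85],
])

```text
time_s: 33.5
ee_pos: [0.7015, 0.034, 0.114]
orientation: [[0.154, 0.988, 0.001], [0.988, -0.154, 0.0], [0.0, 0.001, -1.0]]
ft_force: [0.1, 0.3, -0.0]
width: 0.0725
grasp_force: 0.0
```

Emit:
step_arm([
  [[-0.67, -0.95, 0], [0, 0, -0.25], 0.85],
  [[-0.67, -0.95, 0], [0, 0, -0.25], 0.85],
  [[-0.67, -0.95, 0], [0, 0, -0.25], 0.85],
  [[-0.67, -0.95, 0], [0, 0, -0.25], 0.85],
  [[-0.67, -0.95, 0], [0, 0, -0.25], 0.85],
  [[-0.67, -0.95, 0], [0, 0, 0], 0.85],
  [[-0.67, -0.95, 0], [0, 0, 0], 0.85],
  [[-0.67, -0.95, 0], [0, 0, 0], 0.85],
])

```text
time_s: 34.3
ee_pos: [0.5937, -0.1187, 0.1132]
orientation: [[0.239, 0.971, 0.001], [0.971, -0.239, 0.0], [0.0, 0.001, -1.0]]
ft_force: [-0.6, 0.1, -0.4]
width: 0.0727
grasp_force: 0.0
```

Emit:
step_arm([
  [[-0.67, -0.95, 0], [0, 0, 0], 0.85],
  [[0, 0, 0], [0, 0, 0], 0.85],
  [[0, 0, 0], [0, 0, 0], 0.85],
])

```text
time_s: 34.6
ee_pos: [0.5809, -0.1371, 0.1132]
orientation: [[0.24, 0.971, 0.001], [0.971, -0.24, 0.0], [0.001, 0.001, -1.0]]
ft_force: [0.4, 0.1, 0.9]
width: 0.0725
grasp_force: 0.0
```

```bash
python3 - <<'E'
from h import *
im=shot('side','s4')[:,:,::-1]; a=im[110:310,220:430]; cv2.imwrite('pics/s4c.png',cv2.resize(a,None,fx=2.9,fy=2.9,interpolation=cv2.INTER_CUBIC))
E
```

```text
(no output)
```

View pics/s4c.png

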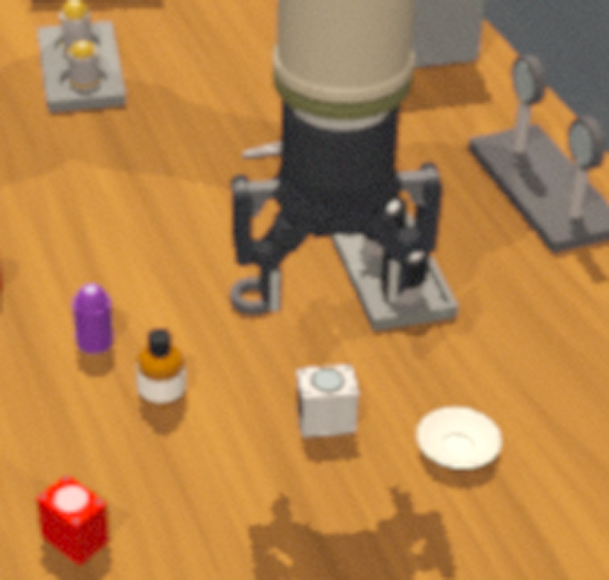

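Crop: both objectives stand in the rack and both eyepieces in the tray. The cube's 40 mm face points at the camera at (327,405), consistent with a yaw of about -14°.

Emit:
step_arm([
  [[0, 0, -0.8], [0, 0, 0], 0.85],
  [[0, 0, -1], [0, 0, 0], 0.85],
  [[0, 0, -1], [0, 0, 0], 0.85],
  [[0, 0, -1], [0, 0, 0], 0.85],
  [[0, 0, -0.6], [0, 0, 0], 0.85],
  [[0, 0, -0.4], [0, 0, 0], 0.85],
  [[0, 0, -0.1], [0, 0, 0], 0.85],
  [[0, 0, 0], [0, 0, 0], 0.85],
])

```text
time_s: 35.45
ee_pos: [0.581, -0.1369, 0.0147]
orientation: [[0.239, 0.971, 0.0], [0.971, -0.239, -0.0], [-0.0, 0.0, -1.0]]
ft_force: [-0.5, 0.1, -0.0]
width: 0.0729
grasp_force: 0.0
```

Emit:
step_arm([
  [[0, 0, 0], [0, 0, 0], 0.55],
  [[0, 0, 0], [0, 0, 0], 0.5],
  [[0, 0, 0], [0, 0, 0], 0.3],
  [[0, 0, 0], [0, 0, 0], 0.3],
  [[0, 0, 0], [0, 0, 0], 0.3],
])

```text
time_s: 35.95
ee_pos: [0.5814, -0.137, 0.0154]
orientation: [[0.239, 0.971, 0.001], [0.971, -0.239, 0.0], [0.0, 0.001, -1.0]]
ft_force: [-1.1, 0.4, 6.0]
width: 0.0395
grasp_force: 31.4
```

Emit:
step_arm([
  [[0, 0, 0.5], [0, 0, 0], 0.3],
  [[0, 0, 1], [0, 0, 0], 0.3],
  [[0, 0, 1], [0, 0, 0], 0.3],
  [[0, 0, 0.7], [0, 0, 0], 0.3],
  [[-0.19, -0.93, 0], [0, 0, 0.56], 0.3],
  [[-0.19, -0.93, 0], [0, 0, 0.56], 0.3],
  [[-0.19, -0.93, 0], [0, 0, 0.56], 0.3],
  [[-0.19, -0.93, 0], [0, 0, 0.56], 0.3],
])

```text
time_s: 36.75
ee_pos: [0.5652, -0.2119, 0.0788]
orientation: [[0.083, 0.997, -0.0], [0.997, -0.083, 0.0], [0.0, -0.0, -1.0]]
ft_force: [0.1, 0.3, -1.1]
width: 0.0395
grasp_force: 30.6
```

Emit:
step_arm([
  [[-0.19, -0.93, 0], [0, 0, 0.56], 0.3],
  [[-0.19, -0.93, 0], [0, 0, 0.56], 0.3],
  [[-0.19, -0.93, 0], [0, 0, 0.56], 0.3],
  [[-0.19, -0.93, 0], [0, 0, 0.56], 0.3],
  [[-0.19, -0.93, 0], [0, 0, 0.56], 0.3],
  [[-0.19, -0.93, 0], [0, 0, 0.56], 0.3],
  [[-0.19, -0.93, 0], [0, 0, 0.56], 0.3],
  [[-0.19, -0.93, 0], [0, 0, 0.56], 0.3],
])

```text
time_s: 37.55
ee_pos: [0.5348, -0.3607, 0.0787]
orientation: [[-0.227, 0.974, -0.0], [0.974, 0.227, 0.0], [0.0, -0.0, -1.0]]
ft_force: [0.9, 0.0, -1.4]
width: 0.0394
grasp_force: 30.6
```

Emit:
step_arm([
  [[0, 0, 0], [0, 0, 0], 0.3],
  [[0, 0, 0], [0, 0, 0], 0.3],
])

```text
time_s: 37.75
ee_pos: [0.5349, -0.36, 0.0785]
orientation: [[-0.224, 0.975, -0.0], [0.975, 0.224, 0.0], [0.0, -0.0, -1.0]]
ft_force: [0.6, -0.1, -2.0]
width: 0.0394
grasp_force: 30.6
```

Contact expected at TCP z ≈ 0.0204.

Emit:
step_arm([
  [[0, 0, -1], [0, 0, 0], 0.3],
  [[0, 0, -0.8], [0, 0, 0], 0.3],
  [[0, 0, -0.5], [0, 0, 0], 0.3],
  [[0, 0, -0.25], [0, 0, 0], 0.3],
  [[0, 0, -0.15], [0, 0, 0], 0.3],
  [[0, 0, 0], [0, 0, 0], 0.3],
])

```text
time_s: 38.35
ee_pos: [0.5352, -0.3601, 0.0245]
orientation: [[-0.226, 0.974, -0.0], [0.974, 0.226, 0.0], [0.0, -0.0, -1.0]]
ft_force: [0.7, 0.0, -1.0]
width: 0.0396
grasp_force: 30.6
```

Emit:
step_arm([
  [[0, 0, -0.06], [0, 0, 0], 0.3],
  [[0, 0, 0], [0, 0, 0], 0.3],
])

```text
time_s: 38.55
ee_pos: [0.5354, -0.3602, 0.0237]
orientation: [[-0.226, 0.974, 0.001], [0.974, 0.226, -0.0], [-0.0, 0.001, -1.0]]
ft_force: [0.8, -0.3, -1.4]
width: 0.0395
grasp_force: 30.6
```

Emit:
step_arm([
  [[0, 0, -0.1], [0, 0, 0], 0.3],
  [[0, 0, 0], [0, 0, 0], 0.3],
])

```text
time_s: 38.75
ee_pos: [0.5351, -0.36, 0.0212]
orientation: [[-0.226, 0.974, -0.0], [0.974, 0.226, 0.0], [0.0, 0.0, -1.0]]
ft_force: [0.3, 0.7, -2.3]
width: 0.0395
grasp_force: 30.6
```

Emit:
step_arm([
  [[0, 0, -0.06], [0, 0, 0], 0.3],
  [[0, 0, 0], [0, 0, 0], 0.3],
])

```text
time_s: 38.95
ee_pos: [0.5352, -0.3602, 0.0204]
orientation: [[-0.226, 0.974, 0.0], [0.974, 0.226, -0.0], [-0.0, 0.0, -1.0]]
ft_force: [-1.0, 0.2, 2.7]
width: 0.0395
grasp_force: 30.9
```

Contact. Release, rise and move aside for a last look.

Emit:
step_arm([
  [[0, 0, 0], [0, 0, 0], 0.55],
  [[0, 0, 0], [0, 0, 0], 0.7],
  [[0, 0, 0], [0, 0, 0], 0.7],
  [[0, 0, 0.4], [0, 0, 0], 0.7],
  [[0, 0, 1], [0, 0, 0], 0.7],
  [[0, 0, 1], [0, 0, 0], 0.7],
  [[0, 0, 1], [0, 0, 0], 0.7],
  [[0, 0, 1], [0, 0, 0], 0.7],
])

```text
time_s: 39.75
ee_pos: [0.5352, -0.3602, 0.1096]
orientation: [[-0.226, 0.974, 0.0], [0.974, 0.226, -0.0], [-0.0, 0.0, -1.0]]
ft_force: [0.8, -1.2, 0.3]
width: 0.0601
grasp_force: 0.0
```

Emit:
step_arm([
  [[-0.3, 0.5, 1], [0, 0, 0], 0.7],
  [[-0.5, 1, 1], [0, 0, 0], 0.7],
  [[-0.5, 1, 1], [0, 0, 0], 0.7],
  [[-0.5, 1, 1], [0, 0, 0], 0.7],
  [[-0.5, 1, 0.5], [0, 0, 0], 0.7],
  [[-0.5, 1, 0], [0, 0, 0], 0.7],
  [[-0.5, 1, 0], [0, 0, 0], 0.7],
  [[0, 0, 0], [0, 0, 0], 0.7],
])

```text
time_s: 40.55
ee_pos: [0.4688, -0.2278, 0.1988]
orientation: [[-0.228, 0.974, 0.001], [0.974, 0.228, 0.002], [0.001, 0.001, -1.0]]
ft_force: [0.2, -0.5, 0.1]
width: 0.0601
grasp_force: 0.0
```

```bash
python3 - <<'E'
from h import *
a=shot('side','s5')[60:390,180:430,::-1]; b=shot('top','t5')[130:240,90:420,::-1]
a=cv2.resize(a,None,fx=1.8,fy=1.8); cv2.imwrite('pics/s5c.png',a)
cv2.imwrite('pics/t5c.png',cv2.resize(b,None,fx=2.4,fy=2.4,interpolation=cv2.INTER_CUBIC))
E
```

```text
(no output)
```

View pics/s5c.png

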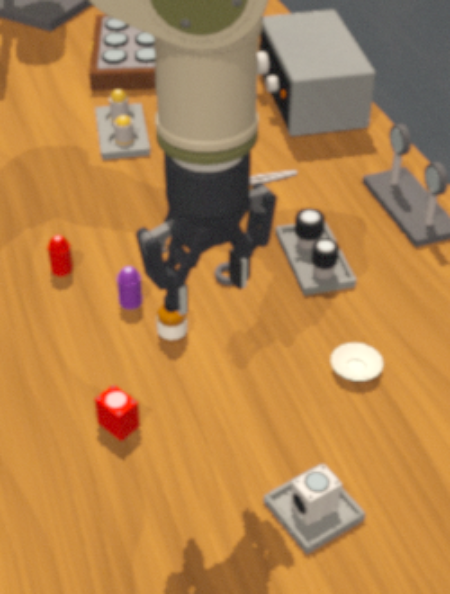

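View pics/t5c.png

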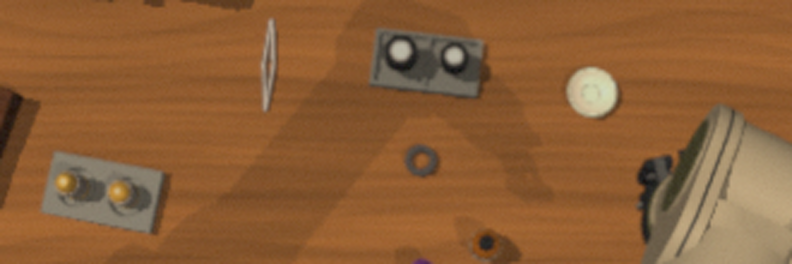

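Both views show everything in place and upright. In the side crop, the objectives are at (119,103) and (123,130), the eyepieces at (309,230) and (324,258), and the cube at (316,490). The bottle has not moved.

```bash
python3 -c "
from plant import bot
print(bot.job_done())"
```

```text
the job is handed in; nothing more can be done
None
```

The job is handed in: the last pictures show both objectives in the rack wells, both eyepieces in the tray bays and the filter cube in its square tray, all upright and released, with the oil bottle not touched.

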